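# Tip a flat module up against the angle plate

### The job

The flat aluminium module lies on the bench in front of the angle plate. Tip it up onto its long edge, without lifting it clear of the bench, so that its socket edge is on top and its cover face stands flush against the upright face of the angle plate, not sticking out past either end, with its underside open to view for inspection. Leave it standing there upright by itself, and leave the motor, the heat sink and the camera block where they are.

Things in the scene. Friction and masses are not known exactly. Their poses are not given: they have to be found in the camera images.
- module: Flat aluminium box, 96 (x) x 130 (y) x 14 mm (z) on four 5 mm high rubber feet at its corners (53 to 63 mm from mid y), 0.2 to 0.42 kg, too wide to grip. Origin: centre of the underside at the soles; z out of the cover (grey rectangle). Starts cover up, 15 to 50 mm before the angle plate, askew. Wanted: x straight down, z into the angle plate, origin 48 mm up, 19 mm before its face.
- socket_edge (a point): Middle of the box's 130 mm long -x side (three flush black sockets; faces the robot), 12 mm over the soles. Bare box underside is 5 mm off the bench, so fingertips just above the bench reach under the level of this edge but not under the box. Pushed here with 10 to 18 N against the angle plate, the edge can be lifted by friction; the far long edge pivots at the foot of the plate.
- angle_plate: Grey angle plate bolted to the bench (fixed): upright wall 190 mm wide (y), 75 mm high, 12 mm thick, with a smooth vertical steel front face towards the module; foot and ribs reach 80 mm behind it. Origin: middle of the bottom edge of the front face, at bench height; x points level into the wall, away from the module; z up. Module and bench rub hard: seat its foot by a low push.
- motor: Bystander: square stepper motor with a shaft on top, 48 x 42 x 62 mm, left of the work. Origin: centre of its underside.
- heat_sink: Bystander: black finned heat sink, 40 x 60 x 26 mm, behind and to the left of the work. Origin: centre of its underside.
- camera_block: Bystander: black camera module with lens, 75 x 44 x 50 mm, behind and to the right of the work. Origin: centre of its underside.

How it is judged:
At the end, for the whole second after the job is handed in: The module stands at rest on its long edge on the bench, upright and square to the angle plate within 0.05 rad (3 degrees), socket edge on top, cover face against the angle plate's front face with a gap under 4 mm, neither end past the ends of the angle plate (centre within 30 mm) (angle between module's own x axis and vertical above 3.0916 rad and x of module in the frame of angle_plate between -0.023 and -0.0165 m and y of module in the frame of angle_plate between -0.03 and 0.03 m and angle between the z axis of module and the x axis of angle_plate, either way round below 0.05 rad and height (world z) of module between 0.045 and 0.051 m and linear speed of module below 0.01 m/s and angular speed of module below 0.1 rad/s); the robot touches nothing.
It fails at once if the module is lifted clear of the bench (its origin rises over 65 mm; 51 mm is the most while an edge stays down) (height (world z) of module above 0.065 m).
It fails at once if the stepper motor is moved more than 20 mm (distance of motor from where it was at the start of the episode above 0.02 m).
It fails at once if the heat sink is moved more than 20 mm (distance of heat_sink from where it was at the start of the episode above 0.02 m).
It fails at once if the camera block is moved more than 20 mm (distance of camera_block from where it was at the start of the episode above 0.02 m).
It also fails if it takes over 72 s, if anything falls off the work surface, if the arm or the gripper's body presses on something with over 40 N, if the wrist force passes 120 N, or if a joint passes its speed limit or range.

### The arm

A 6-joint arm with a two-finger parallel gripper is mounted at the origin on a cart in front of the work surface, level with it; the furniture and walls round the work are solid. World frame = base frame: x ahead of the robot, y to its left, z up, the work surface at z = 0. Lengths are in m, angles in rad, forces in N, time in s.
With the tool pointing down it reaches from about 0.3 to 0.775 m from the base axis. Payload 14.6 kg.
Tool frame: the origin (TCP) lies on the centre line of the jaws, within the pads' length; the fingertips stand ctrl.tcp_to_tips ahead of it and the grasp point (between the pads) lies 2 mm behind it (ctrl.tcp_to_tips is the distance from the TCP to the fingertips, in m); z points along the fingers, y is the line along which they close (so a half turn about z gives the same grasp; the last joint's range is limited). The gripper opens to 94 mm and grips with 3 to 60 N. Pads are 16 mm wide; open, the fingers measure 119 mm over their backs; the gripper's body (75 mm by 177 mm) begins 78 mm behind the grasp point.
Start: joints at [1.123, 0.3, 1.521, -0, 1.321, -0.067], TCP at [0.204, 0.511, 0.222] pointing down, gripper open.
Joint ranges: [-3.03, 3.03], [-0.79, 2.21], [0.23, 2.52], [-1.04, 4.18], [0, 3.07], [-2.55, 2.55]. Speed limits (rad/s): [2.22, 2.22, 2.57, 3.14, 3.14, 3.14].

### API

Orientations are given as [roll, pitch, yaw] about the fixed x, y, z axes, in that order (R = Rz(yaw) Ry(pitch) Rx(roll)).
In Python, from station import telemetry, viewer, hand_in, ctrl gives the robot as it stands.
- The arm moves only by the tool step_arm, never from a script. Its argument "plan" is a list of rows, each an object of numbers: "dx", "dy", "dz": the shift along the tool's x, y, z scaled (see below); "rx", "ry", "rz": the turn, a rotation vector about the tool's x, y, z scaled (see below); "claw": the closure, from 0 (fully open) to 1 (shut). In form: [{"dx": .., "dy": .., "dz": .., "rx": .., "ry": .., "rz": .., "claw": ..}, ...]. A call has 1 to 10 rows; each row shifts and turns the commanded pose from where the row before left it, along the tool's axes as they then stand; what a row does not reach is not made up. The controller multiplies each number of a shift by 0.1 m and each number of a turn by 90 degrees. A row lasts 1/10 s, in which the tool goes at most 50 mm and 8.59 degrees, less where a joint would pass 70% of its speed; a pose out of reach is approached as far as the arm can. A call with a number of a shift or a turn outside -1 to 1 is refused whole. A call with a gripper value outside its range is refused whole. The fingers move at their own pace and stop on an object; "grip_force" is the grip in N (left out, the last holds). Time passes only in rows, so rows that do not move let the fingers close. It gives the time, the measured TCP pose, the force, the opening and the grip force at its end, in the units of the state.
- telemetry.get_obs(): the state, without advancing time (a new reading comes with each control period).
- viewer.camera(name): name is "side" or "top" or "wrist"; returns a dict with "img" (480x640x3 uint8, red, green, blue), "z_map" (480x640 float32, m along the optical axis (not along the pixel's ray), 0 where there is no reading), "fx", "fy", "cx", "cy" (pixels), "R" (3x3) and "t" (3): a world point X has camera coordinates R X + t; the wrist camera has in their place "tool_from_camera" (4x4, takes a point from camera to tool coordinates, whose origin is the TCP and whose axes are the flange's). Camera axes: x right, y down, z forward; pixel columns grow to the right and rows downward; lengths in m; the calibration is good to about 2 mm. A picture is of the moment at which its call begins: read the wrist's pose just before it.
- hand_in(): hands the job in; it is judged then, once.
Trained networks look in a picture, given as the dict that the camera call returned (one of the last four; its "shot" number tells which), for a name from the list of things; names that differ only in an ending like _2 or _b are one class to them, and where a whole thing is asked for, a point or a joint stands for the part that bears it (a point fixed in the world has none). Each returns a list of dicts, best first, with "score" (0 to 1); they miss things now and then, are a little off and sometimes report something else, mostly with a low value. They report only what shows in the picture. A call takes as long as a camera call.
- viewer.recognise(target, picture): "rect" ([left, top, right, bottom] in pixels, round what is visible of it).
The state is a dict: "time_s": time; "qpos": joint angles; "joint_vel": joint speeds; "tau": joint torques, N m; "ee_pos": TCP position; "eef_rot": TCP orientation; "force": force on the tool from outside, world axes, zero at the start; "moment": the same for the moment, N m; "grip_width": finger opening in m; "grip_force": force on a finger pad.
Only numpy, scipy, OpenCV 4.12 (cv2) and the standard library are available. Lean on these libraries where they do the work, as an engineer would, in place of code of your own. Each camera call takes 0.05 s, during which the arm holds its last target. There are 200 camera calls.

## Working session

There is one attempt and no reset: what is moved stays moved. The work goes in short steps, Python scripts to look and compute and a tool call to move; the robot and the scene stay as the last step left them, time stands still between calls to the robot, and variables do not carry over. Pictures are saved under pics/ and viewed, at most 10 in all, crops included, and the job is handed in when it is done.

Besides the shell and the picture viewer there is one more tool, called after "Call:" in YAML: its name, and indented under it one key for each argument. step_arm: Moves the arm, as the interface text tells. Shifts and turns lie within -1 to 1; 1 stands for 0.1 m of shift or 90 degrees of turn. Its arguments: {"type":"object","properties":{"plan":{"type":"array"},"grip_force":{"type":"number"}},"required":["plan"]}

```bash
mkdir -p pics; ls
cat > h.py <<'E'
import numpy as np, cv2
from station import telemetry, viewer, hand_in, ctrl
def cloud(p):
    z=p["z_map"]; v,u=np.mgrid[:480,:640]
    c=np.stack([(u-p["cx"])/p["fx"]*z,(v-p["cy"])/p["fy"]*z,z],-1)
    w=(c-np.array(p["t"]))@np.array(p["R"]); w[z<=0]=np.nan
    return w
E
python3 - <<'E'
from h import *
o=telemetry.get_obs(); print(o, ctrl.tcp_to_tips)
for n in("top","side"):
    p=viewer.camera(n); cv2.imwrite(f"pics/{n}0.png",p["img"][...,::-1]); w=cloud(p); np.save(n+"0.npy",w)
    for t in("module","angle_plate","motor","heat_sink","camera_block"):
        for r in viewer.recognise(t,p)[:1]:
            l,tp,rr,b=map(int,r["rect"]); q=w[(tp+b)//2,(l+rr)//2]; print(n,t,r["score"],r["rect"],q.round(3))
E
```

```text
pics
{'time_s': 0.0, 'qpos': array([ 1.12339747e+00,  3.00473408e-01,  1.52159899e+00, -2.31693488e-05,
        1.32067972e+00, -6.66144711e-02]), 'joint_vel': array([ 0.0002619 ,  0.00170365, -0.00017978, -0.00215554, -0.001784  ,
        0.00049063]), 'tau': array([-3.84825780e-04, -5.31809235e+01, -3.52741134e+01,  7.08858669e-02,
        2.44285382e-02, -1.56794345e-04]), 'ee_pos': array([0.20431559, 0.51037694, 0.22187747]), 'eef_rot': array([-3.14043426e+00, -5.47883949e-05,  2.76081398e+00]), 'force': array([ 0.48884449, -0.12050354,  0.14844886]), 'moment': array([0.02314263, 0.00239409, 0.02820168]), 'grip_force': 0.0, 'grip_width': 0.09419564097278603} 0.017
top module 0.86 [270.5, 232.3, 341.6, 292.2] [0.528 0.346 0.02 ]
top angle_plate 0.93 [245.6, 169.6, 338.4, 228.4] [0.668 0.374 0.01 ]
top motor 0.84 [195.1, 291.0, 222.0, 317.2] [0.447 0.546 0.048]
top heat_sink 0.81 [205.5, 217.8, 236.0, 242.9] [0.602 0.525 0.025]
top camera_block 0.82 [406.2, 155.9, 437.2, 197.4] [0.702 0.1   0.048]
side module 0.78 [294.2, 222.7, 356.8, 278.8] [0.54  0.348 0.018]
side angle_plate 0.63 [217.4, 193.8, 284.6, 287.7] [0.637 0.438 0.068]
side motor 0.86 [315.6, 315.8, 357.1, 360.5] [0.443 0.563 0.04 ]
side heat_sink 0.77 [225.3, 283.7, 260.3, 323.8] [0.601 0.533 0.022]
side camera_block 0.78 [281.2, 161.4, 315.3, 188.9] [0.697 0.11  0.035]
```

Run:
```python
from h import *
a=cv2.imread("pics/top0.png")[140:340,170:460]; b=cv2.imread("pics/side0.png")[150:370,190:400]
cv2.imwrite("pics/c0.png",np.hstack([cv2.resize(a,(440,440*200//290+0)),cv2.copyMakeBorder(cv2.resize(b,(290,303)),0,0,0,0,0)]))
for n,(l,t,r,bb) in {"top":(262,225,350,300),"side":(288,215,362,285)}.items():
    w=np.load(n+"0.npy")[t:bb,l:r].reshape(-1,3); 
    m=w[(w[:,2]>.013)&(w[:,2]<.026)]
    rc=cv2.minAreaRect(m[:,:2].astype(np.float32)*1000); print(n,"mod",rc,len(m),np.median(m[:,2]), cv2.boxPoints(rc).round(0).tolist())
w=np.load("top0.npy")[160:235,235:350].reshape(-1,3); m=w[w[:,2]>.068]
rc=cv2.minAreaRect(m[:,:2].astype(np.float32)*1000); print("wall",rc,len(m),cv2.boxPoints(rc).round(0).tolist(),np.nanmax(w[:,2]))
w=np.load("side0.npy")[185:295,210:295].reshape(-1,3); m=w[w[:,2]>.068]
rc=cv2.minAreaRect(m[:,:2].astype(np.float32)*1000); print("wall side",rc,len(m),cv2.boxPoints(rc).round(0).tolist())
```

```text
top mod ((553.7715454101562, 351.5386962890625), (138.96640014648438, 139.10768127441406), 11.659977912902832) 2746 0.01922361566365815 [[472.0, 406.0], [500.0, 269.0], [636.0, 297.0], [608.0, 434.0]]
side mod ((535.9476928710938, 341.6731262207031), (96.23178100585938, 135.38180541992188), 11.329048156738281) 2386 0.0192777726893791 [[475.0, 399.0], [502.0, 266.0], [596.0, 285.0], [570.0, 417.0]]
wall ((641.4200439453125, 369.81207275390625), (32.29835891723633, 188.7965087890625), 16.276020050048828) 643 [[599.0, 456.0], [652.0, 275.0], [683.0, 284.0], [630.0, 465.0]] 0.07968657021801659
wall side ((643.0215454101562, 369.4927062988281), (31.39459228515625, 191.18923950195312), 15.99229621887207) 507 [[602.0, 457.0], [654.0, 273.0], [684.0, 282.0], [632.0, 466.0]]
```

View pics/c0.png

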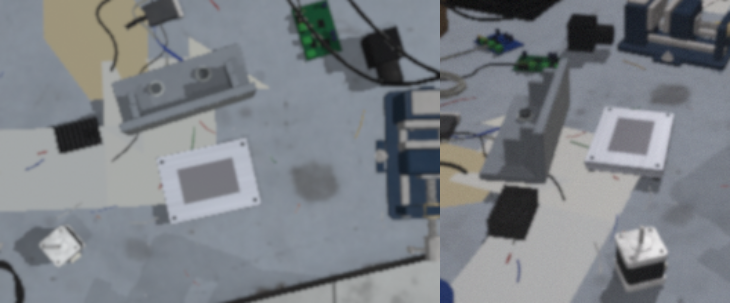

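The top view shows the module (white, top crop about 210,180) in front of the angle plate, which is yawed about 16°. The motor (60,245) and heat sink (78,135) are on the left, and the camera block is at the upper right. I'll rotate the tool square to the plate, then approach.

Call:
step_arm:
  plan:
    - {"rz": -0.084, "claw": 0.31}
    - {"rz": -0.084, "claw": 0.31}
    - {"rz": -0.084, "claw": 0.31}
    - {"rz": -0.084, "claw": 0.31}
    - {"rz": -0.085, "claw": 0.31}
  grip_force: 20

```text
$.plan[0]: bad value
```

Call:
step_arm:
  plan:
    - {"dx": -0.2, "dy": -0.25, "dz": 0.1, "claw": 0.31}
    - {"dx": -0.2, "dy": -0.25, "dz": 0.1, "claw": 0.31}
    - {"dx": -0.2, "dy": -0.25, "dz": 0.1, "claw": 0.31}
    - {"dx": -0.2, "dy": -0.25, "dz": 0.1, "claw": 0.31}
    - {"dx": -0.2, "dy": -0.25, "dz": 0.1, "claw": 0.31}
    - {"dx": -0.2, "dy": -0.25, "dz": 0.1, "claw": 0.31}
    - {"dx": -0.2, "dy": -0.25, "dz": 0.1, "claw": 0.31}
    - {"dx": -0.2, "dy": -0.25, "dz": 0.1, "claw": 0.31}
    - {"dx": -0.2, "dy": -0.25, "dz": 0.1, "claw": 0.31}
    - {"dx": -0.15, "dy": -0.28, "dz": 0.1, "claw": 0.31}

```text
$.plan[0]: bad value
```

Call:
step_arm:
  plan:
    - {"dx": 0, "dy": 0, "dz": 0, "rx": 0, "ry": 0, "rz": -0.084, "claw": 0.31}
    - {"dx": 0, "dy": 0, "dz": 0, "rx": 0, "ry": 0, "rz": -0.084, "claw": 0.31}
    - {"dx": 0, "dy": 0, "dz": 0, "rx": 0, "ry": 0, "rz": -0.084, "claw": 0.31}
    - {"dx": 0, "dy": 0, "dz": 0, "rx": 0, "ry": 0, "rz": -0.084, "claw": 0.31}
    - {"dx": 0, "dy": 0, "dz": 0, "rx": 0, "ry": 0, "rz": -0.085, "claw": 0.31}
  grip_force: 20

```text
time_s: 1.1
ee_pos: [0.2044, 0.5106, 0.2225]
eef_rot: [-3.142, -0.0, -2.856]
force: [-0.1, -0.6, 0.4]
grip_width: 0.0653
grip_force: 0.0
```

Call:
step_arm:
  plan:
    - {"dx": -0.2, "dy": -0.25, "dz": 0.1, "rx": 0, "ry": 0, "rz": 0, "claw": 0.31}
    - {"dx": -0.2, "dy": -0.25, "dz": 0.1, "rx": 0, "ry": 0, "rz": 0, "claw": 0.31}
    - {"dx": -0.2, "dy": -0.25, "dz": 0.1, "rx": 0, "ry": 0, "rz": 0, "claw": 0.31}
    - {"dx": -0.2, "dy": -0.25, "dz": 0.1, "rx": 0, "ry": 0, "rz": 0, "claw": 0.31}
    - {"dx": -0.2, "dy": -0.25, "dz": 0.1, "rx": 0, "ry": 0, "rz": 0, "claw": 0.31}
    - {"dx": -0.2, "dy": -0.25, "dz": 0.1, "rx": 0, "ry": 0, "rz": 0, "claw": 0.31}
    - {"dx": -0.2, "dy": -0.25, "dz": 0.1, "rx": 0, "ry": 0, "rz": 0, "claw": 0.31}
    - {"dx": -0.2, "dy": -0.25, "dz": 0.1, "rx": 0, "ry": 0, "rz": 0, "claw": 0.31}
    - {"dx": -0.2, "dy": -0.25, "dz": 0.1, "rx": 0, "ry": 0, "rz": 0, "claw": 0.31}
    - {"dx": -0.15, "dy": -0.27, "dz": 0.1, "rx": 0, "ry": 0, "rz": 0, "claw": 0.31}

```text
time_s: 2.1
ee_pos: [0.4627, 0.3216, 0.122]
eef_rot: [3.142, 0.0, -2.861]
force: [0.3, 0.0, 0.4]
grip_width: 0.0649
grip_force: 0.0
```

```bash
cat >> h.py <<'E'
O=np.array([.6275,.3655]); a=np.radians(16.1); ex=np.array([np.cos(a),np.sin(a)]); ey=np.array([-ex[1],ex[0]])
def st():
    o=telemetry.get_obs(); p=o["ee_pos"]; f=o["force"]
    print("t",round(o["time_s"],2),"plate x,y,z mm",(1e3*np.array([(p[:2]-O)@ex,(p[:2]-O)@ey,p[2]])).round(1),"rot",np.degrees(o["eef_rot"]).round(1),"F",(np.array([f[:2]@ex,f[:2]@ey,f[2]])).round(1),"q",o["qpos"].round(2))
E
python3 - <<'E'
from h import *
st()
E
```

```text
t 2.1 plate x,y,z mm [-170.5    3.6  122. ] rot [ 180.     0.  -163.9] F [ 0.3 -0.1  0.4] q [ 0.54  0.43  1.59  0.    1.12 -1.31]
```

Call:
step_arm:
  plan:
    - {"dx": 0, "dy": 0, "dz": 0.3, "rx": 0, "ry": 0, "rz": 0, "claw": 0.31}
    - {"dx": 0, "dy": 0, "dz": 0.3, "rx": 0, "ry": 0, "rz": 0, "claw": 0.31}
    - {"dx": 0, "dy": 0, "dz": 0.2, "rx": 0, "ry": 0, "rz": 0, "claw": 0.31}
    - {"dx": 0, "dy": 0, "dz": 0.15, "rx": 0, "ry": 0, "rz": 0, "claw": 0.31}
    - {"dx": 0, "dy": 0, "dz": 0.07, "rx": 0, "ry": 0, "rz": 0, "claw": 0.31}
    - {"dx": 0, "dy": 0, "dz": 0, "rx": 0, "ry": 0, "rz": 0, "claw": 0.31}

```text
time_s: 2.7
ee_pos: [0.4614, 0.3224, 0.0201]
eef_rot: [-3.141, -0.001, -2.861]
force: [-0.0, 1.0, 0.0]
grip_width: 0.0646
grip_force: 0.0
```

Call:
step_arm:
  plan:
    - {"dx": -0.08, "dy": 0, "dz": 0, "rx": 0, "ry": 0, "rz": 0, "claw": 0.31}
    - {"dx": -0.08, "dy": 0, "dz": 0, "rx": 0, "ry": 0, "rz": 0, "claw": 0.31}
    - {"dx": -0.06, "dy": 0, "dz": 0, "rx": 0, "ry": 0, "rz": 0, "claw": 0.31}
    - {"dx": -0.06, "dy": 0, "dz": 0, "rx": 0, "ry": 0, "rz": 0, "claw": 0.31}
    - {"dx": -0.06, "dy": 0, "dz": 0, "rx": 0, "ry": 0, "rz": 0, "claw": 0.31}
    - {"dx": -0.06, "dy": 0, "dz": 0, "rx": 0, "ry": 0, "rz": 0, "claw": 0.31}
    - {"dx": -0.06, "dy": 0, "dz": 0, "rx": 0, "ry": 0, "rz": 0, "claw": 0.31}
    - {"dx": -0.06, "dy": 0, "dz": 0, "rx": 0, "ry": 0, "rz": 0, "claw": 0.31}

```text
time_s: 3.5
ee_pos: [0.5119, 0.337, 0.0206]
eef_rot: [3.142, -0.0, -2.861]
force: [-4.6, -1.8, 4.9]
grip_width: 0.065
grip_force: 2.6
```

Run:
```python
from h import *
st()
p=viewer.camera("side"); w=cloud(p); cv2.imwrite("pics/s1.png",cv2.resize(p["img"][180:320,220:400,::-1],None,fx=3,fy=3))
```

```text
t 3.5 plate x,y,z mm [-119.     4.7   20.6] rot [ 180.    -0.  -163.9] F [-4.9 -0.5  4.9] q [ 0.52  0.66  1.49  0.    0.99 -1.33]
```

View pics/s1.png

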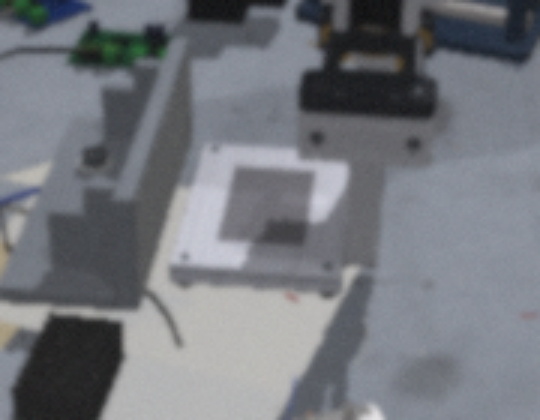

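The gripper is behind the module (image 330,150). The module is now nearly parallel to the wall, with a gap of about 10–15 mm. I'll keep pushing.

Call:
step_arm:
  plan:
    - {"dx": -0.04, "dy": 0, "dz": 0, "rx": 0, "ry": 0, "rz": 0, "claw": 0.31}
    - {"dx": -0.04, "dy": 0, "dz": 0, "rx": 0, "ry": 0, "rz": 0, "claw": 0.31}
    - {"dx": -0.03, "dy": 0, "dz": 0, "rx": 0, "ry": 0, "rz": 0, "claw": 0.31}
    - {"dx": 0, "dy": 0, "dz": 0, "rx": 0, "ry": 0, "rz": 0, "claw": 0.31}

```text
time_s: 3.95
ee_pos: [0.5226, 0.34, 0.0204]
eef_rot: [3.142, 0.001, -2.861]
force: [0.6, 0.3, -0.7]
grip_width: 0.0648
grip_force: 0.0
```

Call:
step_arm:
  plan:
    - {"dx": -0.02, "dy": 0, "dz": 0, "rx": 0, "ry": 0, "rz": 0, "claw": 0.31}
    - {"dx": -0.01, "dy": 0, "dz": 0, "rx": 0, "ry": 0, "rz": 0, "claw": 0.31}

```text
time_s: 4.15
ee_pos: [0.5243, 0.3405, 0.0203]
eef_rot: [-3.141, -0.002, -2.861]
force: [-12.3, -4.5, 7.8]
grip_width: 0.065
grip_force: 6.7
```

Run:
```python
from h import *
st()
```

```text
t 4.15 plate x,y,z mm [-106.1    4.6   20.3] rot [-1.800e+02 -1.000e-01 -1.639e+02] F [-13.1  -0.9   7.8] q [ 0.52  0.69  1.45  0.    1.01 -1.33]
```

Call:
step_arm:
  plan:
    - {"dx": -0.01, "dy": 0, "dz": 0, "rx": 0, "ry": 0, "rz": 0, "claw": 0.31}
    - {"dx": 0, "dy": 0, "dz": 0, "rx": 0, "ry": 0, "rz": 0, "claw": 0.31}

```text
time_s: 4.35
ee_pos: [0.5244, 0.3405, 0.0203]
eef_rot: [-3.141, -0.004, -2.861]
force: [-13.9, -5.4, 9.7]
grip_width: 0.0651
grip_force: 8.1
```

Run:
```python
from h import *
st()
```

```text
t 4.35 plate x,y,z mm [-106.     4.5   20.3] rot [-180.    -0.3 -163.9] F [-14.9  -1.3   9.7] q [ 0.52  0.69  1.45  0.    1.01 -1.33]
```

Call:
step_arm:
  plan:
    - {"dx": 0, "dy": 0, "dz": -0.02, "rx": 0, "ry": 0, "rz": 0, "claw": 0.31}
    - {"dx": 0, "dy": 0, "dz": -0.02, "rx": 0, "ry": 0, "rz": 0, "claw": 0.31}
    - {"dx": 0, "dy": 0, "dz": -0.02, "rx": 0, "ry": 0, "rz": 0, "claw": 0.31}

```text
time_s: 4.65
ee_pos: [0.5243, 0.3402, 0.0252]
eef_rot: [-3.14, -0.005, -2.861]
force: [-9.4, -3.1, -2.3]
grip_width: 0.0647
grip_force: 4.8
```

Run:
```python
from h import *
st()
p=viewer.camera("side"); cv2.imwrite("pics/s2.png",cv2.resize(p["img"][180:320,220:400,::-1],None,fx=3,fy=3))
w=cloud(p)[190:290,270:360].reshape(-1,3); x=(w[:,:2]-O)@ex*1e3; y=(w[:,:2]-O)@ey*1e3
for lo in range(-100,0,10):
    m=(x>lo)&(x<lo+10)&(abs(y-5)<30)&(w[:,2]>.01); print(lo,m.sum(),np.median(w[m,2]*1e3).round(1) if m.any() else None)
```

```text
t 4.65 plate x,y,z mm [-106.2    4.3   25.2] rot [-179.9   -0.3 -163.9] F [-9.9 -0.4 -2.3] q [ 0.52  0.68  1.45 -0.    1.02 -1.33]
-100 59 139.7
-90 128 23.7
-80 106 23.1
-70 104 22.7
-60 101 22.2
-50 106 21.7
-40 102 21.2
-30 105 20.7
-20 102 19.9
-10 104 19.6
```

View pics/s2.png

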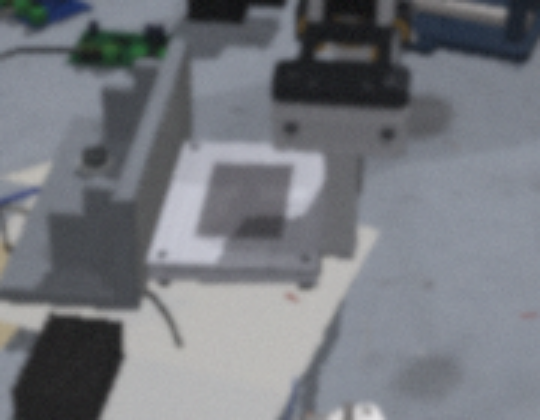

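Depth shows the module tilting, with the top rising from 19.6 mm at the wall to 23.7 mm at the socket edge and no slip. I'll continue lifting.

Call:
step_arm:
  plan:
    - {"dx": -0.01, "dy": 0, "dz": -0.02, "rx": 0, "ry": 0, "rz": 0, "claw": 0.31}
    - {"dx": 0, "dy": 0, "dz": -0.02, "rx": 0, "ry": 0, "rz": 0, "claw": 0.31}
    - {"dx": 0, "dy": 0, "dz": -0.02, "rx": 0, "ry": 0, "rz": 0, "claw": 0.31}
    - {"dx": 0, "dy": 0, "dz": -0.02, "rx": 0, "ry": 0, "rz": 0, "claw": 0.31}

```text
time_s: 5.1
ee_pos: [0.5243, 0.3402, 0.0327]
eef_rot: [-3.14, -0.008, -2.861]
force: [-13.5, -4.9, -1.1]
grip_width: 0.0651
grip_force: 7.4
```

```bash
cat >> h.py <<'E'
def tilt(name="side"):
    p=viewer.camera(name); w=cloud(p)[190:300,270:360].reshape(-1,3); x=(w[:,:2]-O)@ex*1e3; y=(w[:,:2]-O)@ey*1e3; z=w[:,2]*1e3
    for lo in range(-110,0,10):
        m=(x>lo)&(x<lo+10)&(y<60)&(y>-25)&(z>8)&(z<110)
        if m.sum()>15: print((lo+5,round(float(np.median(z[m])),1)),end=" ")
    print(); return p
E
python3 - <<'E'
from h import *
st(); tilt()
E
```

```text
t 5.1 plate x,y,z mm [-106.1    4.3   32.7] rot [-179.9   -0.4 -163.9] F [-14.3  -1.   -1.1] q [ 0.52  0.67  1.44  0.    1.03 -1.34]
(-105, 58.7) (-95, 43.3) (-85, 30.2) (-75, 28.9) (-65, 28.0) (-55, 26.5) (-45, 25.2) (-35, 24.1) (-25, 22.8) (-15, 21.4) (-5, 20.1)
```

Call:
step_arm:
  plan:
    - {"dx": 0, "dy": 0, "dz": -0.02, "rx": 0, "ry": 0, "rz": 0, "claw": 0.31}
    - {"dx": 0, "dy": 0, "dz": -0.02, "rx": 0, "ry": 0, "rz": 0, "claw": 0.31}
    - {"dx": 0, "dy": 0, "dz": -0.02, "rx": 0, "ry": 0, "rz": 0, "claw": 0.31}
    - {"dx": 0, "dy": 0, "dz": -0.02, "rx": 0, "ry": 0, "rz": 0, "claw": 0.31}
    - {"dx": 0, "dy": 0, "dz": -0.02, "rx": 0, "ry": 0, "rz": 0, "claw": 0.31}
    - {"dx": 0, "dy": 0, "dz": -0.02, "rx": 0, "ry": 0, "rz": 0, "claw": 0.31}

```text
time_s: 5.75
ee_pos: [0.525, 0.3405, 0.0452]
eef_rot: [-3.14, -0.006, -2.861]
force: [-10.1, -3.7, -0.5]
grip_width: 0.065
grip_force: 5.6
```

Run:
```python
from h import *
st(); tilt()
```

```text
t 5.75 plate x,y,z mm [-105.4    4.4   45.2] rot [-179.9   -0.3 -163.9] F [-10.7  -0.8  -0.5] q [ 0.52  0.66  1.44  0.    1.05 -1.34]
(-105, 72.4) (-95, 62.1) (-85, 42.0) (-75, 39.5) (-65, 36.9) (-55, 34.3) (-45, 31.6) (-35, 28.8) (-25, 26.3) (-15, 23.4) (-5, 21.0)
```

```bash
cat >> h.py <<'E'
def C(t): s,c=np.sin(t),np.cos(t); return np.array([-14*s-96*c, max(0,5*c-2*s)+96*s])
def T(t,al,s): # TCP in plate x,z
    z=np.array([np.sin(al),-np.cos(al)]); n=np.array([np.cos(al),np.sin(al)])
    return C(t)-(17-s)*z-8*n
def rows(ts,als,ss,push=0):
    r=np.radians; tot=np.zeros(2)
    for i in range(len(ts)-1):
        d=T(r(ts[i+1]),r(als[i+1]),ss[i+1])-T(r(ts[i]),r(als[i]),ss[i]); d[0]+=push
        al=r(als[i]) # shift along axes before row's turn
        print("dx %.3f dz %.3f ry %.3f"%((-d[0]*np.cos(al)-d[1]*np.sin(al))/100,(d[0]*np.sin(al)-d[1]*np.cos(al))/100,-(als[i+1]-als[i])/90))
E
python3 - <<'E'
from h import *
rows(np.arange(15,36,2),np.linspace(0,15,11),np.full(11,2.),.1)
E
```

```text
dx -0.002 dz -0.029 ry -0.017
dx -0.004 dz -0.028 ry -0.017
dx -0.006 dz -0.028 ry -0.017
dx -0.007 dz -0.027 ry -0.017
dx -0.009 dz -0.026 ry -0.017
dx -0.011 dz -0.025 ry -0.017
dx -0.013 dz -0.024 ry -0.017
dx -0.014 dz -0.022 ry -0.017
dx -0.016 dz -0.021 ry -0.017
dx -0.017 dz -0.020 ry -0.017
```

Call:
step_arm:
  plan:
    - {"dx": -0.002, "dy": 0, "dz": -0.029, "rx": 0, "ry": -0.017, "rz": 0, "claw": 0.31}
    - {"dx": -0.004, "dy": 0, "dz": -0.028, "rx": 0, "ry": -0.017, "rz": 0, "claw": 0.31}
    - {"dx": -0.006, "dy": 0, "dz": -0.028, "rx": 0, "ry": -0.017, "rz": 0, "claw": 0.31}
    - {"dx": -0.007, "dy": 0, "dz": -0.027, "rx": 0, "ry": -0.017, "rz": 0, "claw": 0.31}
    - {"dx": -0.009, "dy": 0, "dz": -0.026, "rx": 0, "ry": -0.017, "rz": 0, "claw": 0.31}

```text
time_s: 6.3
ee_pos: [0.5267, 0.341, 0.0592]
eef_rot: [-3.14, 0.128, -2.861]
force: [-15.7, -5.9, 3.1]
grip_width: 0.065
grip_force: 7.9
```

Run:
```python
from h import *
st(); tilt()
```

```text
t 6.3 plate x,y,z mm [-103.7    4.4   59.2] rot [-179.9    7.3 -163.9] F [-16.7  -1.3   3.1] q [ 0.53  0.58  1.53 -0.04  0.91 -1.3 ]
(-105, 80.5) (-95, 64.9) (-85, 56.6) (-75, 53.6) (-65, 49.1) (-55, 44.9) (-45, 40.4) (-35, 35.8) (-25, 31.3) (-15, 26.8) (-5, 22.2)
```

Call:
step_arm:
  plan:
    - {"dx": -0.008, "dy": 0, "dz": -0.025, "rx": 0, "ry": -0.017, "rz": 0, "claw": 0.31}
    - {"dx": -0.011, "dy": 0, "dz": -0.024, "rx": 0, "ry": -0.017, "rz": 0, "claw": 0.31}
    - {"dx": -0.013, "dy": 0, "dz": -0.022, "rx": 0, "ry": -0.017, "rz": 0, "claw": 0.31}
    - {"dx": -0.015, "dy": 0, "dz": -0.021, "rx": 0, "ry": -0.017, "rz": 0, "claw": 0.31}
    - {"dx": -0.016, "dy": 0, "dz": -0.02, "rx": 0, "ry": -0.017, "rz": 0, "claw": 0.31}

```text
time_s: 6.85
ee_pos: [0.5306, 0.3422, 0.0716]
eef_rot: [-3.14, 0.262, -2.861]
force: [-20.1, -7.1, 9.1]
grip_width: 0.0648
grip_force: 9.1
```

Run:
```python
from h import *
st(); p=tilt(); cv2.imwrite("pics/s3.png",cv2.resize(p["img"][150:320,220:400,::-1],None,fx=3,fy=3))
rows(np.arange(35,66,3),np.linspace(15,25,11),np.full(11,2.),0)
```

```text
t 6.85 plate x,y,z mm [-99.6   4.4  71.6] rot [-179.9   15.  -163.9] F [-21.3  -1.3   9.1] q [ 0.54  0.52  1.61 -0.1   0.76 -1.25]
(-105, 88.7) (-95, 81.7) (-85, 66.2) (-75, 69.7) (-65, 63.0) (-55, 56.6) (-45, 49.8) (-35, 43.4) (-25, 36.8) (-15, 29.9) (-5, 23.4) 
dx -0.030 dz -0.029 ry -0.011
dx -0.033 dz -0.026 ry -0.011
dx -0.035 dz -0.023 ry -0.011
dx -0.037 dz -0.020 ry -0.011
dx -0.038 dz -0.017 ry -0.011
dx -0.040 dz -0.014 ry -0.011
dx -0.041 dz -0.010 ry -0.011
dx -0.042 dz -0.007 ry -0.011
dx -0.043 dz -0.003 ry -0.011
dx -0.043 dz 0.000 ry -0.011
```

View pics/s3.png

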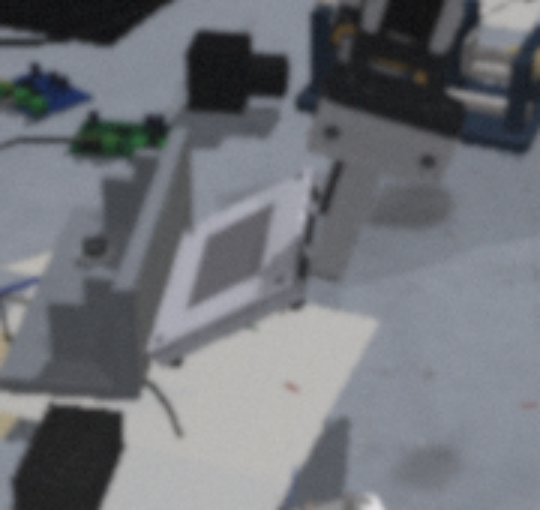

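The module stands at about 33°. The finger pair sits at the lower socket corner (320,260). I'll continue along the arc with slightly less push.

Call:
step_arm:
  plan:
    - {"dx": -0.02, "dy": 0, "dz": -0.029, "rx": 0, "ry": -0.011, "rz": 0, "claw": 0.31}
    - {"dx": -0.028, "dy": 0, "dz": -0.026, "rx": 0, "ry": -0.011, "rz": 0, "claw": 0.31}
    - {"dx": -0.033, "dy": 0, "dz": -0.023, "rx": 0, "ry": -0.011, "rz": 0, "claw": 0.31}
    - {"dx": -0.036, "dy": 0, "dz": -0.02, "rx": 0, "ry": -0.011, "rz": 0, "claw": 0.31}

```text
time_s: 7.3
ee_pos: [0.5412, 0.3454, 0.0858]
eef_rot: [3.141, 0.338, -2.861]
force: [-1.9, -0.8, 0.4]
grip_width: 0.0651
grip_force: 0.5
```

Run:
```python
from h import *
st(); p=tilt()
```

```text
t 7.3 plate x,y,z mm [-88.5   4.6  85.8] rot [ 180.    19.3 -163.9] F [-2.  -0.3  0.4] q [ 0.55  0.49  1.63 -0.14  0.7  -1.22]
(-95, 97.1) (-85, 91.5) (-75, 73.2) (-65, 73.9) (-55, 64.3) (-45, 55.0) (-35, 45.5) (-25, 36.3) (-15, 26.7) (-5, 17.3)
```

Run:
```python
from h import *
st(); p=tilt(); q=viewer.camera("top"); 
cv2.imwrite("pics/s4.png",np.hstack([cv2.resize(p["img"][180:310,240:370,::-1],(400,400),interpolation=2),cv2.resize(q["img"][150:280,235:365,::-1],(400,400),interpolation=2)]))
```

```text
t 7.35 plate x,y,z mm [-88.2   4.6  86.2] rot [ 180.    19.4 -163.9] F [-1.  -1.1  0.9] q [ 0.55  0.49  1.63 -0.14  0.7  -1.22]
(-95, 97.0) (-85, 91.3) (-75, 73.4) (-65, 73.4) (-55, 63.7) (-45, 54.5) (-35, 45.4) (-25, 36.0) (-15, 26.7) (-5, 17.4)
```

View pics/s4.png

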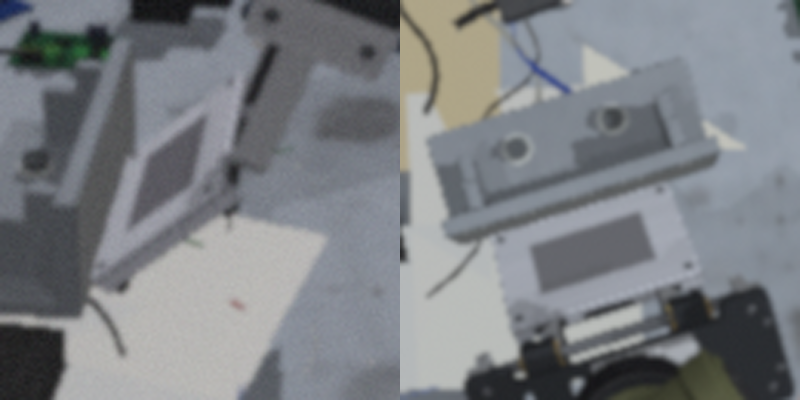

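The tip has ridden up onto the socket face, about 6 mm above the lower corner, and the module is now seated at the wall at 43.5°. From here I'll press along the module's plane and carry the edge around its arc by friction, with the force kept inside the friction cone.

Call:
step_arm:
  plan:
    - {"dx": -0.006, "dy": 0, "dz": 0.011, "rx": 0, "ry": 0, "rz": 0, "claw": 0.31}
    - {"dx": -0.006, "dy": 0, "dz": 0.011, "rx": 0, "ry": 0, "rz": 0, "claw": 0.31}

```text
time_s: 7.65
ee_pos: [0.5423, 0.3458, 0.0842]
eef_rot: [-3.142, 0.335, -2.861]
force: [-20.3, -7.3, 20.2]
grip_width: 0.0651
grip_force: 14.9
```

```bash
cat >> h.py <<'E'
def T2(t,al,k,pre):
    z=np.array([np.sin(al),-np.cos(al)]); n=np.array([np.cos(al),np.sin(al)]); xm=np.array([np.cos(t),-np.sin(t)]); zm=np.array([np.sin(t),np.cos(t)])
    return C(t)+k*zm+pre*xm-17*z-8*n
def rows2(ts,als,k,pre):
    r=np.radians
    for i in range(len(ts)-1):
        d=T2(r(ts[i+1]),r(als[i+1]),k,pre)-T2(r(ts[i]),r(als[i]),k,pre); al=r(als[i])
        print("dx %.3f dz %.3f ry %.3f"%((-d[0]*np.cos(al)-d[1]*np.sin(al))/100,(d[0]*np.sin(al)-d[1]*np.cos(al))/100,-(als[i+1]-als[i])/90))
E
python3 - <<'E'
from h import *
st(); p=tilt(); rows2(np.arange(43.5,84,2.5),np.linspace(19.4,5,17),6,2.5)
E
```

```text
t 7.65 plate x,y,z mm [-87.4   4.7  84.2] rot [-180.    19.2 -163.9] F [-21.5  -1.4  20.2] q [ 0.54  0.5   1.62 -0.13  0.7  -1.22]
(-95, 97.5) (-85, 91.6) (-75, 73.0) (-65, 72.3) (-55, 63.2) (-45, 54.0) (-35, 44.8) (-25, 35.2) (-15, 26.5) (-5, 16.5) 
dx -0.036 dz -0.016 ry 0.010
dx -0.036 dz -0.015 ry 0.010
dx -0.037 dz -0.014 ry 0.010
dx -0.037 dz -0.012 ry 0.010
dx -0.038 dz -0.011 ry 0.010
dx -0.039 dz -0.010 ry 0.010
dx -0.039 dz -0.009 ry 0.010
dx -0.040 dz -0.007 ry 0.010
dx -0.040 dz -0.006 ry 0.010
dx -0.040 dz -0.005 ry 0.010
dx -0.041 dz -0.006 ry 0.010
dx -0.042 dz -0.005 ry 0.010
dx -0.042 dz -0.004 ry 0.010
dx -0.042 dz -0.002 ry 0.010
dx -0.042 dz -0.001 ry 0.010
dx -0.043 dz -0.000 ry 0.010
```

The force runs exactly along the module plane but is a bit high at 29 N. I'll ease it off and start the arc.

Call:
step_arm:
  plan:
    - {"dx": -0.03, "dy": 0, "dz": -0.027, "rx": 0, "ry": 0.01, "rz": 0, "claw": 0.31}
    - {"dx": -0.036, "dy": 0, "dz": -0.015, "rx": 0, "ry": 0.01, "rz": 0, "claw": 0.31}
    - {"dx": -0.037, "dy": 0, "dz": -0.014, "rx": 0, "ry": 0.01, "rz": 0, "claw": 0.31}

```text
time_s: 8.0
ee_pos: [0.5502, 0.348, 0.0925]
eef_rot: [-3.142, 0.288, -2.861]
force: [-6.4, -1.6, 5.5]
grip_width: 0.0648
grip_force: 4.2
```

Run:
```python
from h import *
st(); p=tilt()
```

```text
t 8.0 plate x,y,z mm [-79.1   4.6  92.5] rot [-180.    16.5 -163.9] F [-6.6  0.3  5.5] q [ 0.54  0.52  1.56 -0.1   0.79 -1.25]
(-85, 98.7) (-75, 94.4) (-65, 80.5) (-55, 76.3) (-45, 64.5) (-35, 52.9) (-25, 40.8) (-15, 29.0) (-5, 16.9)
```

Call:
step_arm:
  plan:
    - {"dx": -0.038, "dy": 0, "dz": -0.009, "rx": 0, "ry": 0.01, "rz": 0, "claw": 0.31}
    - {"dx": -0.038, "dy": 0, "dz": -0.011, "rx": 0, "ry": 0.01, "rz": 0, "claw": 0.31}
    - {"dx": -0.039, "dy": 0, "dz": -0.01, "rx": 0, "ry": 0.01, "rz": 0, "claw": 0.31}

```text
time_s: 8.35
ee_pos: [0.5603, 0.351, 0.0992]
eef_rot: [3.141, 0.241, -2.861]
force: [-8.4, -3.1, 10.9]
grip_width: 0.0652
grip_force: 7.7
```

Run:
```python
from h import *
st(); p=tilt()
```

```text
t 8.35 plate x,y,z mm [-68.6   4.7  99.2] rot [ 180.    13.8 -163.9] F [-8.9 -0.7 10.9] q [ 0.53  0.55  1.49 -0.08  0.87 -1.28]
(-75, 101.0) (-65, 97.9) (-55, 87.1) (-45, 80.4) (-35, 64.8) (-25, 49.2) (-15, 34.2) (-5, 18.3)
```

Call:
step_arm:
  plan:
    - {"dx": -0.039, "dy": 0, "dz": -0.01, "rx": 0, "ry": 0.01, "rz": 0, "claw": 0.31}
    - {"dx": -0.039, "dy": 0, "dz": -0.008, "rx": 0, "ry": 0.01, "rz": 0, "claw": 0.31}
    - {"dx": -0.04, "dy": 0, "dz": -0.007, "rx": 0, "ry": 0.01, "rz": 0, "claw": 0.31}

```text
time_s: 8.7
ee_pos: [0.5712, 0.3543, 0.105]
eef_rot: [3.141, 0.196, -2.861]
force: [-7.9, -2.9, 13.2]
grip_width: 0.0648
grip_force: 7.8
```

Run:
```python
from h import *
st(); p=tilt()
```

```text
t 8.7 plate x,y,z mm [-57.2   4.8 105. ] rot [ 180.    11.2 -163.9] F [-8.4 -0.6 13.2] q [ 0.52  0.58  1.41 -0.06  0.96 -1.31]
(-65, 103.6) (-55, 101.8) (-45, 91.7) (-35, 86.1) (-25, 62.6) (-15, 41.6) (-5, 20.0)
```

Call:
step_arm:
  plan:
    - {"dx": -0.04, "dy": 0, "dz": -0.006, "rx": 0, "ry": 0.01, "rz": 0, "claw": 0.31}
    - {"dx": -0.041, "dy": 0, "dz": -0.005, "rx": 0, "ry": 0.01, "rz": 0, "claw": 0.31}
    - {"dx": -0.042, "dy": 0, "dz": -0.004, "rx": 0, "ry": 0.01, "rz": 0, "claw": 0.31}

```text
time_s: 9.05
ee_pos: [0.583, 0.3577, 0.1092]
eef_rot: [3.141, 0.15, -2.861]
force: [-5.0, -1.9, 15.7]
grip_width: 0.065
grip_force: 7.8
```

Run:
```python
from h import *
st(); p=tilt()
```

```text
t 9.05 plate x,y,z mm [-44.9   4.9 109.2] rot [ 180.     8.6 -163.9] F [-5.4 -0.5 15.7] q [ 0.51  0.62  1.33 -0.04  1.04 -1.33]
(-45, 103.1) (-35, 94.3) (-25, 94.7) (-15, 57.1)
```

Call:
step_arm:
  plan:
    - {"dx": -0.042, "dy": 0, "dz": -0.003, "rx": 0, "ry": 0.01, "rz": 0, "claw": 0.31}
    - {"dx": -0.042, "dy": 0, "dz": -0.002, "rx": 0, "ry": 0.01, "rz": 0, "claw": 0.31}
    - {"dx": -0.042, "dy": 0, "dz": -0.001, "rx": 0, "ry": 0.01, "rz": 0, "claw": 0.31}
    - {"dx": -0.042, "dy": 0, "dz": 0, "rx": 0, "ry": 0.01, "rz": 0, "claw": 0.31}

```text
time_s: 9.5
ee_pos: [0.5995, 0.3624, 0.1124]
eef_rot: [3.141, 0.089, -2.861]
force: [-2.1, -0.4, 14.5]
grip_width: 0.0646
grip_force: 7.6
```

Run:
```python
from h import *
st(); p=tilt(); q=viewer.camera("top"); 
cv2.imwrite("pics/s5.png",np.hstack([cv2.resize(p["img"][180:310,240:370,::-1],(400,400),interpolation=2),cv2.resize(q["img"][150:280,235:365,::-1],(400,400),interpolation=2)]))
```

```text
t 9.5 plate x,y,z mm [-27.8   4.8 112.4] rot [ 179.9    5.1 -163.9] F [-2.1  0.2 14.5] q [ 0.5   0.68  1.22 -0.02  1.15 -1.35]
(-35, 105.9) (-25, 95.2) (-15, 45.6)
```

View pics/s5.png

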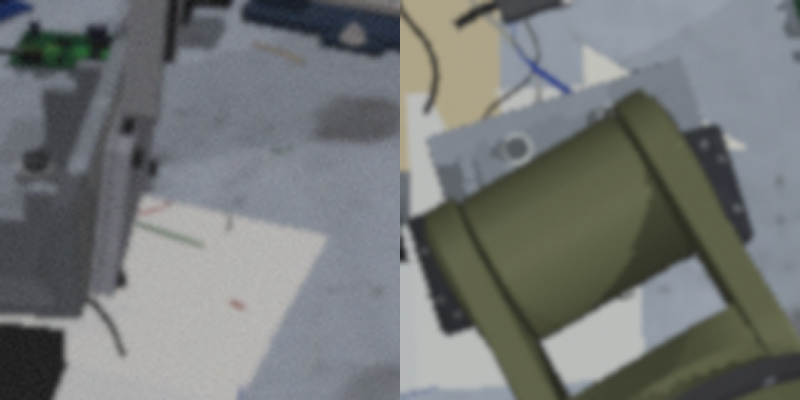

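The module stands nearly upright (image 115,230) with the fingers on its top edge. I'll complete the arc to the wall.

Call:
step_arm:
  plan:
    - {"dx": -0.042, "dy": 0, "dz": -0.003, "rx": 0, "ry": 0.01, "rz": 0, "claw": 0.31}
    - {"dx": -0.042, "dy": 0, "dz": -0.003, "rx": 0, "ry": 0.01, "rz": 0, "claw": 0.31}
    - {"dx": -0.03, "dy": 0, "dz": -0.002, "rx": 0, "ry": 0.01, "rz": 0, "claw": 0.31}

```text
time_s: 9.9
ee_pos: [0.61, 0.3655, 0.1131]
eef_rot: [3.141, 0.041, -2.861]
force: [-0.4, 0.6, 8.8]
grip_width: 0.0651
grip_force: 4.4
```

Run:
```python
from h import *
st(); p=tilt()
```

```text
t 9.9 plate x,y,z mm [-16.8   4.8 113.1] rot [ 179.9    2.3 -163.9] F [-0.2  0.7  8.8] q [ 0.49  0.73  1.13 -0.01  1.23 -1.36]
(-15, 51.9) (-5, 96.9)
```

Call:
step_arm:
  plan:
    - {"dx": 0, "dy": 0, "dz": -0.1, "rx": 0, "ry": 0, "rz": 0, "claw": 0.31}
    - {"dx": 0, "dy": 0, "dz": -0.2, "rx": 0, "ry": 0, "rz": 0, "claw": 0.31}
    - {"dx": 0.2, "dy": 0, "dz": -0.2, "rx": 0, "ry": -0.05, "rz": 0, "claw": 0.31}
    - {"dx": 0.3, "dy": 0, "dz": 0, "rx": 0, "ry": -0.05, "rz": 0, "claw": 0.31}
    - {"dx": 0.3, "dy": 0, "dz": 0, "rx": 0, "ry": -0.05, "rz": 0, "claw": 0.31}
    - {"dx": 0.3, "dy": 0, "dz": 0, "rx": 0, "ry": -0.05, "rz": 0, "claw": 0.31}
    - {"dx": 0.2, "dy": 0, "dz": 0, "rx": 0, "ry": 0, "rz": 0, "claw": 0.31}

```text
time_s: 10.65
ee_pos: [0.4825, 0.3284, 0.1358]
eef_rot: [-3.141, 0.353, -2.86]
force: [0.1, 0.3, 0.3]
grip_width: 0.0651
grip_force: 0.0
```

Run:
```python
from h import *
st(); p=viewer.camera("side"); q=viewer.camera("top"); 
cv2.imwrite("pics/s6.png",np.hstack([cv2.resize(p["img"][180:310,240:370,::-1],(400,400),interpolation=2),cv2.resize(q["img"][150:280,235:365,::-1],(400,400),interpolation=2)]))
for n,c in (("side",p),("top",q)):
    w=cloud(c).reshape(-1,3); x=(w[:,:2]-O)@ex*1e3; y=(w[:,:2]-O)@ey*1e3; z=w[:,2]*1e3
    m=(z>82)&(z<102)&(x>-60)&(x<20)&(abs(y)<110)
    if m.sum()>10: print(n,"top edge",m.sum(),cv2.minAreaRect(np.stack([x[m],y[m]],1).astype(np.float32)),np.median(z[m]),np.percentile(x[m],[5,50,95]).round(1))
    for lo in range(0,100,10):
        m=(z>lo)&(z<lo+10)&(x>-35)&(x<-4)&(abs(y)<45)
        if m.sum()>8: print(n,lo,m.sum(),np.percentile(x[m],[10,50]).round(1))
```

```text
t 10.65 plate x,y,z mm [-149.6    4.5  135.8] rot [-180.    20.2 -163.9] F [0.2 0.3 0.3] q [ 0.58  0.31  1.77 -0.15  0.73 -1.18]
side top edge 489 ((-8.246858596801758, 6.396095275878906), (18.798988342285156, 133.33297729492188), 0.34083983302116394) 95.65266841099685 [-15.4  -8.3  -0.1]
side 0 264 [-32.  -21.9]
side 10 39 [-13.1 -12.6]
side 20 41 [-13.  -12.7]
side 30 43 [-12.9 -12.6]
side 40 43 [-12.8 -12.6]
side 50 42 [-12.8 -12.6]
side 60 44 [-13.  -12.6]
side 70 43 [-12.9 -12.6]
side 80 46 [-12.9 -12.6]
side 90 159 [-12.5  -9.3]
top top edge 534 ((-10.009936332702637, 7.157886505126953), (18.982688903808594, 129.95138549804688), 0.19906137883663177) 96.21355517032956 [-15.   -8.9  -1.7]
top 0 220 [-32.6 -23.3]
top 10 18 [-14.8 -14.7]
top 20 20 [-14.9 -14.6]
top 30 19 [-14.9 -14.6]
top 40 23 [-14.9 -14.7]
top 50 24 [-14.9 -14.5]
top 60 19 [-14.8 -14.6]
top 70 25 [-14.9 -14.8]
top 80 24 [-15.  -14.6]
top 90 260 [-14.2  -9.7]
```

View pics/s6.png

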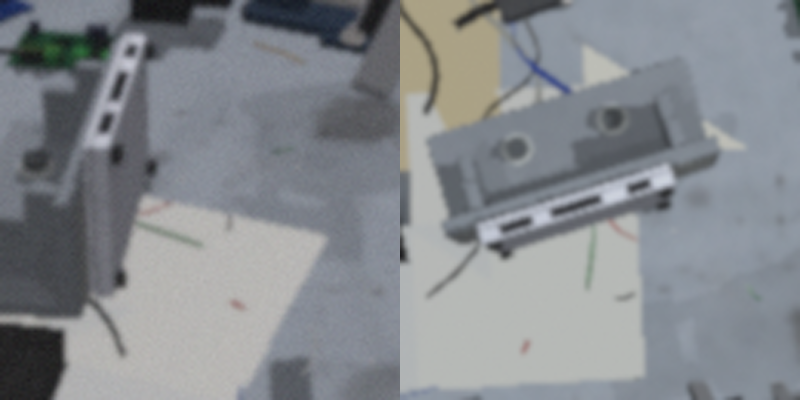

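Module stands upright and vertical. I'll check its gap to the exposed ends of the wall face.

Run:
```python
from h import *
for n in ("side","top"):
    c=viewer.camera(n); w=cloud(c).reshape(-1,3); x=(w[:,:2]-O)@ex*1e3; y=(w[:,:2]-O)@ey*1e3; z=w[:,2]*1e3
    m=(z>15)&(z<68)&(abs(x)<6)&((y<-65)&(y>-92)|(y>76)&(y<92)); print(n,"face",m.sum(), np.percentile(x[m],[25,50,75]).round(1) if m.any() else 0, (y[m]<0).sum(), [np.median(x[m&(s*y>0)]).round(1) for s in(1,-1) if (m&(s*y>0)).any()])
    m=(z>15)&(z<85)&(x>-25)&(x<-8)&(abs(y-6)<45); A=np.c_[y[m],z[m],np.ones(m.sum())]; print("underside fit dx/dy,dx/dz,c",np.linalg.lstsq(A,x[m],rcond=None)[0].round(4))
```

```text
side face 67 [0.5 0.7 0.9] 0 [np.float64(0.7)]
underside fit dx/dy,dx/dz,c [-4.60000e-03  9.00000e-04 -1.26431e+01]
top face 60 [-1.1 -0.7 -0.6] 39 [np.float64(-1.3), np.float64(-0.6)]
underside fit dx/dy,dx/dz,c [-3.80000e-03  3.00000e-04 -1.46632e+01]
```

The underside is 13.3–13.8 mm before the wall face, which matches the 14 mm box, so the gap is about zero. It is vertical and square within 0.005 rad, and the y offset is about 7 mm.

```bash
python3 -c "
from station import hand_in
print(hand_in())"
```

```text
the job is handed in; nothing more can be done
None
```

The module is standing on its long edge by itself, socket edge up and cover flush against the angle plate: gap about zero, about 7 mm off centre. The arm is clear and never went near the motor, heat sink or camera block. The job is handed in, but no verdict came back.

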